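Tap the handle hole of a dry-block by half turns and quarter turns back

ROBOT

A 6-joint arm with a two-finger parallel gripper is mounted at the origin on the work surface. World frame = base frame: x ahead of the robot, y to its left, z up, the work surface at z = 0. Lengths are in mm, angles in degrees, forces in N, time in s.
With the tool pointing down it reaches from about 300 to 850 mm from the base axis. Payload 4.2 kg.
Tool frame: the origin (TCP) lies midway between the tips of the shut fingers; the grasp point (between the pads) lies 19 mm behind it; z points along the fingers, x is the direction in which the jaws open and shut, and the axes are right-handed (so a half turn about z gives the same grasp; the last joint's range is limited). The gripper opens to 91 mm and grips with 3 to 60 N. Pads are 32 mm wide; open, the fingers measure 118 mm over their backs; the gripper's body (76 mm by 178 mm) begins 60 mm behind the grasp point.
Start: joints at [71.219, 18.312, 89.639, -0, 72.044, -1.146], TCP at [174.206, 547.992, 213.976] pointing down, gripper open.
Joint ranges: [-177.97, 177.97], [-48.28, 115.42], [12.27, 149.76], [-77.06, 257.06], [2.81, 150.46], [-146.56, 146.56]. Speed limits (degrees/s): [147.25, 147.25, 180, 180, 180, 180].

INTERFACE

Orientations are given as [roll, pitch, yaw] about the fixed x, y, z axes, in that order (R = Rz(yaw) Ry(pitch) Rx(roll)).
In Python, from workcell import env gives the robot as it stands. The module is installed in compiled form; this text tells all that it offers.
- The arm moves only by the tool drive_tool, never from a script. Its argument "series" is a list of rows, each a list of 3 entries, a list of its own where there are three numbers: the closure, from 0 (fully open) to 1 (shut), then the shift along the tool's x, y, z in mm, then the turn, a rotation vector about the tool's x, y, z in rad. In form: [[gripper, [dx, dy, dz], [rx, ry, rz]], ...]. A call has exactly 5 rows; each row is the pose to reach, as a shift and turn from the pose commanded when the call began, along the tool's axes at that moment; what a row does not reach only later rows make up. A row lasts 1/10 s, in which the tool goes at most 50 mm and 8.59 degrees, less where a joint would pass 70% of its speed; a pose out of reach is approached as far as the arm can. A call with a gripper value outside its range is refused whole. The fingers move at their own pace and stop on an object; "squeeze" is the grip in N (left out, the last holds). Time passes only in rows, so rows that repeat a pose let the fingers close, or fill a call up. It gives the time, the measured TCP pose, the force and the opening at its end, in the units of the state.
- env.state(): the state, without advancing time (a new reading comes with each control period).
- env.grab_frame(name): name is "side" or "top" or "wrist"; returns a dict with "image" (400x640x3 uint8, red, green, blue), "K" (3x3 intrinsics, pixels), "origin" and "orientation" of the camera in the world. Camera axes: x right, y down, z forward; pixel columns grow to the right and rows downward; lengths in mm; the calibration is good to about 2 mm. A picture is of the moment at which its call begins. There is no depth.
- env.job_done(): hands the job in, once; it reports no verdict.
The state is a dict: "time_s": time; "qpos": joint angles; "qvel": joint speeds; "effort": joint torques, N m; "ee_pos": TCP position; "ee_rot": TCP orientation; "force": force on the tool from outside, world axes, zero at the start; "torque": the same for the moment, N m; "gripper_width": finger opening in mm.
Only numpy, scipy, OpenCV 4.12 (cv2) and the standard library are available. Lean on these libraries where they do the work, as an engineer would, in place of code of your own. Each camera call takes 0.05 s, during which the arm holds its last target.

TASK

Tap the drilled hole in the aluminium tube block held in the low vice: turn the tap wrench clockwise (seen from above) half a turn from where it starts, then a quarter turn back to break the chip, half a turn forward, a quarter back, and forward again until the tap bottoms in the hole, letting it stop after every stroke. Pushing the cross-bar round with a closed fingertip is enough; the tap is brittle, so do not force it once it bottoms, and leave everything else on the bench where it is.

Things in the scene. Friction and masses are not known exactly. Their poses are not given: they have to be found in the camera images.
- vice: Low blue and dark steel vice (base 165 x 100 x 12 mm) fixed to the bench, its jaws (x sides, tops 48 mm over the bench) holding a plain aluminium tube block 95 x 75 mm whose top is 62 mm over the bench; a spindle stub reaches 98 mm out at -x. Origin: under the hole's axis, on the bench; z up.
- hub (a point): Centre of the tap wrench's cross-bar, on the vertical axis of tap and hole, 108 mm over the bench (it sinks 3 mm per turn of the tap). The round dark hub there is 22 mm across and reaches from 34 mm under this point to 12 mm over it. The steel tap (11 mm thick) hangs under it, already started in the hole.
- red_end (a point): Centre of the red ball (16 mm across) at one end of the cross-bar, 70 mm from the hub's axis, at the bar's height. The cross-bar is a level round steel bar 9 mm thick, 140 mm between the centres of its balls; there are 37 mm of free air between its underside and the block's top.
- black_end (a point): Centre of the black ball (16 mm across) at the other end of the cross-bar, 70 mm from the hub's axis.
- tap (a joint): Turn of the tap in rad, growing clockwise seen from above (into the hole), within 0.2 of 0 at the start. It stays where it is left. Stiff all the way: about 0.28 N m either way (7 N of push 40 mm from the axis). It bottoms hard near 6.0 and cannot be backed out below -0.3. Forward strokes end near 3.1, 4.7 and the bottom, quarter turns back near 1.6 and 3.1.
- wrench: The whole tap wrench: hub, cross-bar, balls and tap. Origin on the hole's axis at the block's top (sinking with the tap), x axis along the cross-bar towards the red ball. When the tap bottoms, the yellow band on its shank has just sunk to the block's top. It snaps if pushed or gripped with more than about 60 N.
- paste: Closed low green pot of tapping paste, 52 mm across, 32 mm tall, near the vice; not to be disturbed. Origin under its centre.
- spanner: Steel spanner 140 mm long lying near the vice; not to be disturbed. Origin under its middle.
- tipbox: Blue tip box 89 x 124 x 75 mm; not to be disturbed. Origin under its centre.
- tuberack: White rack 80 x 200 mm of tubes with orange caps, 119 mm tall; not to be disturbed. Origin under its centre.
- reagent: Glass bottle with blue cap, 72 mm across, 140 mm tall; not to be disturbed. Origin under its centre.
- beaker: Glass beaker 70 mm across, 85 mm tall; not to be disturbed. Origin under its centre.

How it is judged (in metres and radians):
On the way, in this order (a step that is already met when the one before it is completed fails the run):
1. tap turned about half a turn forward and stopped (value of joint tap between 2.5 and 3.9 rad and velocity of joint tap between -0.15 and 0.15 rad/s), for 0.2 s.
2. then about a quarter turn back and stopped (value of joint tap between 0.8 and 2.15 rad and velocity of joint tap between -0.15 and 0.15 rad/s), for 0.2 s.
3. then about half a turn forward and stopped (value of joint tap between 4.1 and 5.45 rad and velocity of joint tap between -0.15 and 0.15 rad/s), for 0.2 s.
4. then about a quarter turn back and stopped (value of joint tap between 2.4 and 3.75 rad and velocity of joint tap between -0.15 and 0.15 rad/s), for 0.2 s.
5. then forward until it bottoms (value of joint tap above 5.85 rad), for 0.2 s.
At the end, for the whole second after the job is handed in: The tap stands at rest at the bottom of the hole (turned past 5.85 of its 6.0 rad) and each of the six other loose things (paste pot, spanner, tip box, tube rack, bottle, beaker) is within 30 mm of where it was (value of joint tap above 5.85 rad and velocity of joint tap between -0.15 and 0.15 rad/s and linear speed of reagent below 0.05 m/s and distance of each of paste, spanner, tipbox, tuberack, reagent, beaker from where it was at the start of the episode below 0.03 m); the robot touches nothing.
It fails at once if the tap pushed or gripped with more than 60 N (it snaps) (contact force between any of the fingers, the arm and wrench above 60 N).
It fails at once if something else on the bench moved by more than 30 mm (distance of any of paste, spanner, tipbox, tuberack, reagent, beaker from where it was at the start of the episode above 0.03 m).
It fails at once if a bottle, beaker or rack tipped (angle between any of reagent, beaker, tuberack's own z axis and vertical above 0.35 rad).
It also fails if it takes over 64 s, if anything falls off the work surface, if the arm or the gripper's body presses on something with over 40 N, if the wrist force passes 120 N, or if a joint passes its speed limit or range.

## Working session

There is one attempt and no reset: what is moved stays moved. The work goes in short steps, Python scripts to look and compute and a tool call to move; the robot and the scene stay as the last step left them, time stands still between calls to the robot, and variables do not carry over. Pictures are saved under pics/ and viewed, and the job is handed in when it is done.

Besides the shell and the picture viewer there is one more tool, called after "Call:" as name(argument=value, ...), one argument or row to a line, values as JSON. drive_tool: Moves the arm, as the interface text tells. Its arguments: {"type":"object","properties":{"series":{"type":"array","items":{"type":"array"}},"squeeze":{"type":"number"}},"required":["series"]}

```bash
mkdir -p pics; ls
cat > h.py <<'E'
from workcell import env
import numpy as np, cv2
def shot(n,tag):
    f=env.grab_frame(n); cv2.imwrite(f'pics/{tag}.png',f['image'][:,:,::-1]); np.savez(f'pics/{tag}.npz',**f); return f
def ray(f,u,v):
    from scipy.spatial.transform import Rotation as R
    o=np.array(f['origin'],float); r=np.array(f['orientation'],float)
    M=r if r.shape==(3,3) else R.from_euler('xyz',r,degrees=True).as_matrix()
    d=M@np.linalg.inv(f['K'])@np.array([u,v,1.]); return o,d
def onz(f,u,v,z):
    o,d=ray(f,u,v); return o+d*(z-o[2])/d[2]
E
python3 - <<'E'
from h import *
s=env.state(); print(s)
for n in ['side','top','wrist']:
    f=shot(n,n+'0'); print(n,f['K'],f['origin'],f['orientation'])
E
```

```text
pics
{'time_s': 0.0, 'qpos': array([ 7.12184348e+01,  1.83500674e+01,  8.97058478e+01, -6.34450519e-04,
        7.20443425e+01, -1.14542906e+00]), 'qvel': array([ 0.02825236, -0.05351866,  0.05953567,  0.16934707, -0.0632497 ,
        0.04739742]), 'effort': array([ 7.14693779e-04, -4.12464774e+01, -2.31978697e+01,  7.29591586e-02,
        4.55323874e-02, -1.66008285e-04]), 'ee_pos': array([174.0431593 , 547.49574411, 213.13984645]), 'ee_rot': array([-1.79998599e+02,  1.00249674e-01,  7.23640612e+01]), 'force': array([-0.40973426,  0.00953193, -0.21931408]), 'torque': array([-0.02012155, -0.01068525, -0.01149646]), 'gripper_width': 91.41577022662125}
side [[375.12013092   0.         318.47046497]
 [  0.         375.12013092 202.42432166]
 [  0.           0.           1.        ]] [511.12539518 802.6891233  982.00031869] [-138.47260032   -0.29583866 -176.03062832]
top [[406.4969084    0.         320.45850965]
 [  0.         406.4969084  198.4186312 ]
 [  0.           0.           1.        ]] [ 500.99291657   11.63210471 1237.32679794] [-176.16975649   -0.43956483  -91.65731444]
wrist [[323.13461618   0.         316.99854226]
 [  0.         323.13461618 202.7312588 ]
 [  0.           0.           1.        ]] [100.94280841 571.2505782  383.95680261] [1.64048560e+02 9.24319158e-02 7.24172051e+01]
```

View pics/side0.png

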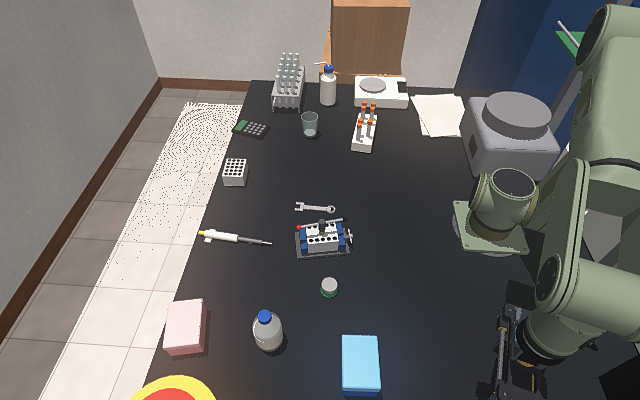

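View pics/top0.png

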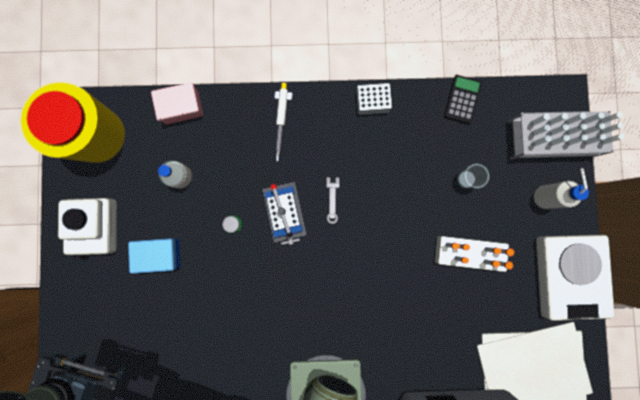

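View pics/wrist0.png

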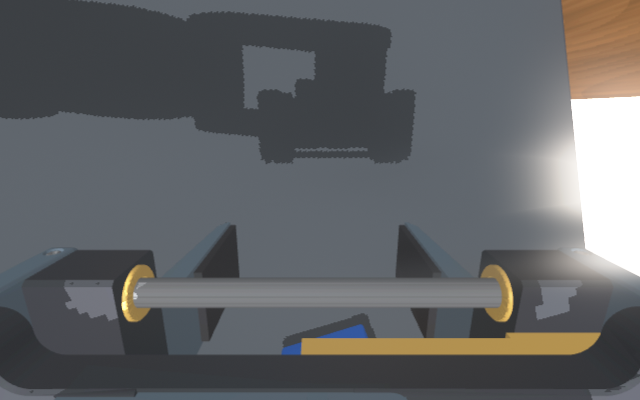

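Run:
```python
from h import *
a=np.load('pics/top0.npz'); b=np.load('pics/side0.npz')
A=cv2.resize(a['image'][165:255,215:350],None,fx=5.5,fy=5.5,interpolation=cv2.INTER_CUBIC)
B=cv2.resize(b['image'][190:305,280:370],None,fx=5,fy=5,interpolation=cv2.INTER_CUBIC)
cv2.imwrite('pics/tz.png',A[:,:,::-1]);cv2.imwrite('pics/sz.png',B[:,:,::-1])
for n,f,z in (('top',a,1),('side',b,1)):
    h=cv2.cvtColor(f['image'],cv2.COLOR_RGB2HSV); m=((h[...,0]<8)|(h[...,0]>172))&(h[...,1]>150)&(h[...,2]>80)
    k,l,s,c=cv2.connectedComponentsWithStats(m.astype('uint8'))
    for i in range(1,k):
        if s[i,4]<100: print(n,s[i],c[i],onz(f,*c[i],108))
```

```text
top [270 184   6   5  23] [272.82608696 185.91304348] [615.01937356 132.51061473 108.        ]
top [504 264   1   1   1] [504. 264.] [ 380.2960871  -501.12238573  108.        ]
side [296 225   5   5  21] [298.19047619 226.85714286] [613.04934222 130.39816043 108.        ]
```

View pics/tz.png

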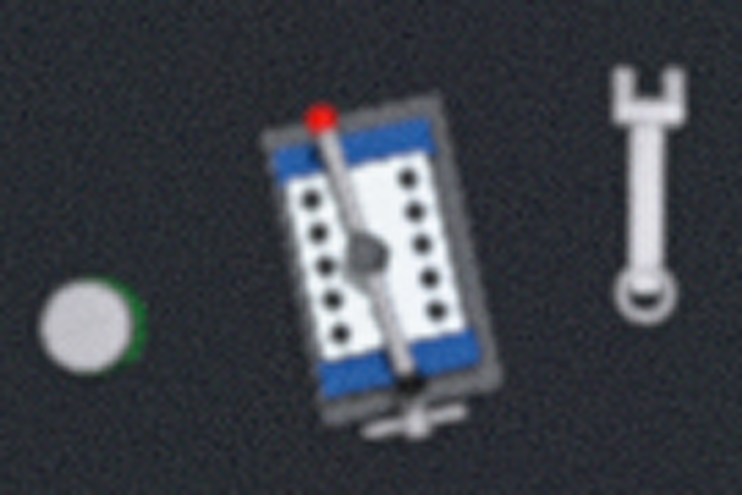

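View pics/sz.png

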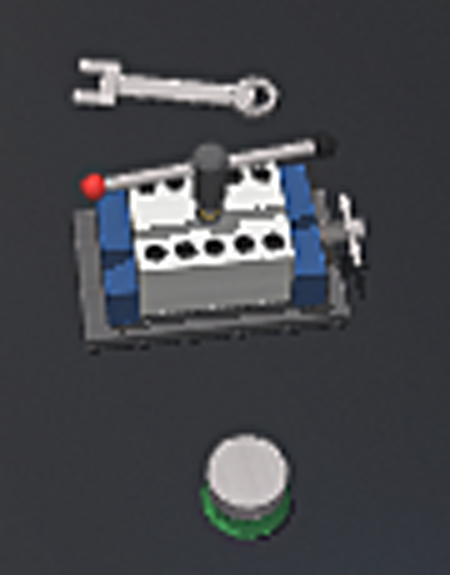

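Run:
```python
from h import *
a=np.load('pics/top0.npz'); b=np.load('pics/side0.npz')
p=lambda u,v,s,o:((u+.5)/s-.5+o[0],(v+.5)/s-.5+o[1])
T=lambda u,v:p(u,v,5.5,(215,165)); S=lambda u,v:p(u,v,5,(280,190))
print('top red',onz(a,*T(321,117),108),'blk',onz(a,*T(408,380),108),'hub120',onz(a,*T(366,252),120))
print('side red',onz(b,*S(93,184),108),'blk',onz(b,*S(324,145),108),'hub120',onz(b,*S(210,155),120))
print('pot',onz(a,*T(86,327),32),'spanner ends',onz(a,*T(648,95),5),onz(a,*T(645,293),5))
print('vice corners',[onz(a,*T(*q),12)[:2].round() for q in((265,132),(437,95),(503,380),(325,422))],'tbar',[onz(a,*T(*q),30)[:2].round() for q in((365,435),(466,410))])
```

```text
top red [615.14759487 132.15003921 108.        ] blk [481.06950424  91.24717997 108.        ] hub120 [545.58726587 109.8496318  120.        ]
side red [613.1998062 128.7046983 108.       ] blk [478.16027905  89.13603144 108.        ] hub120 [545.39545329 111.44285907 120.        ]
pot [513.11517813 268.72603704  32.        ] spanner ends [632.69953617 -38.07215266   5.        ] [523.19630294 -33.03491717   5.        ]
vice corners [array([617., 173.]), array([635.,  78.]), array([478.,  46.]), array([458., 144.])] tbar [array([451., 121.]), array([463.,  66.])]
```

```bash
cat >> h.py <<'E'
def delta(p0,yaw0,p1,yaw1):
    y=np.radians(yaw0); X=np.array([np.cos(y),np.sin(y),0]);Y=np.array([np.sin(y),-np.cos(y),0]);Z=np.array([0,0,-1])
    d=np.subtract(p1,p0); return np.round([X@d,Y@d,Z@d,-np.radians(yaw1-yaw0)],3)
E
python3 - <<'E'
from h import *
hub=np.array([546.5,110.5]); t=np.radians(16.8)
g=hub+42*np.array([np.cos(t),np.sin(t)]); print(g)
print(delta([174.206,547.992,213.976],72.36,[*g,190],106.8))
# one-circle rows: tool at r=42 along bar, clockwise 6deg/row in tool frame
y=106.8
for k in range(1,6):
    a=np.radians(16.8-6.5*k); p=hub+42*np.array([np.cos(a),np.sin(a)]); print(delta([*g,90],y,[*p,90],y-6.5*k))
E
```

```text
[586.7074189  122.63933547]
[-280.35   522.002   23.976   -0.601]
[-4.755 -0.27   0.     0.113]
[-9.448 -1.076  0.     0.227]
[-14.02   -2.409   0.      0.34 ]
[-18.412  -4.251   0.      0.454]
[-22.567  -6.578   0.      0.567]
```

Call:
drive_tool(
  series=[
    [0.78,[-18.7,34.8,1.6],[0,0,0]],
    [0.78,[-37.4,69.6,3.2],[0,0,0]],
    [0.78,[-56.1,104.4,4.8],[0,0,0]],
    [0.78,[-74.8,139.2,6.4],[0,0,0]],
    [0.78,[-93.4,174,8],[0,0,0]],
  ],
  squeeze=10,
)

```text
time_s: 0.65
ee_pos: [312.5, 404.9, 205.7]
ee_rot: [-180.0, 0.0, 72.4]
force: [0.3, -0.1, -0.0]
gripper_width: 54.2
```

Call:
drive_tool(
  series=[
    [0.78,[-18.7,34.8,1.6],[0,0,0]],
    [0.78,[-37.4,69.6,3.2],[0,0,0]],
    [0.78,[-56.1,104.4,4.8],[0,0,0]],
    [0.78,[-74.8,139.2,6.4],[0,0,0]],
    [0.78,[-93.4,174,8],[0,0,0]],
  ],
)

```text
time_s: 1.15
ee_pos: [450.1, 263.1, 197.8]
ee_rot: [-180.0, 0.0, 72.4]
force: [-0.1, 0.4, 0.2]
gripper_width: 20.4
```

Call:
drive_tool(
  series=[
    [0.78,[-18.7,34.8,1.6],[0,0,-0.12]],
    [0.78,[-37.4,69.6,3.2],[0,0,-0.24]],
    [0.78,[-56.1,104.4,4.8],[0,0,-0.36]],
    [0.78,[-74.8,139.2,6.4],[0,0,-0.48]],
    [0.78,[-93.6,174,8],[0,0,-0.601]],
  ],
)

```text
time_s: 1.65
ee_pos: [587.5, 121.2, 189.6]
ee_rot: [-180.0, -0.0, 107.1]
force: [0.1, 0.5, -0.1]
gripper_width: 20.2
```

Run:
```python
from h import *
s=env.state();print(s)
for n in ['side','wrist']:
    f=shot(n,n+'1')
    if n=='side': cv2.imwrite('pics/s1z.png',cv2.resize(f['image'][140:290,230:430,::-1],None,fx=3.5,fy=3.5,interpolation=cv2.INTER_CUBIC))
```

```text
{'time_s': 1.65, 'qpos': array([ 1.05546088e+01,  2.14627294e+01,  8.84656700e+01,  1.42160312e-02,
        7.01020838e+01, -9.65206677e+01]), 'qvel': array([ -32.37424708,   18.77068652,  -26.62207244,    0.20981206,
          7.46408467, -101.00611187]), 'effort': array([  1.74215544, -45.99538565, -21.31313682,  -0.16665298,
         0.08617307,   1.4550348 ]), 'ee_pos': array([587.53009663, 121.24916063, 189.57653505]), 'ee_rot': array([-1.79971231e+02, -1.67401007e-02,  1.07070430e+02]), 'force': array([ 0.0503937 ,  0.53009742, -0.14173222]), 'torque': array([ 0.08251972, -0.07301939, -0.01935537]), 'gripper_width': 20.167206838966365}
```

View pics/s1z.png

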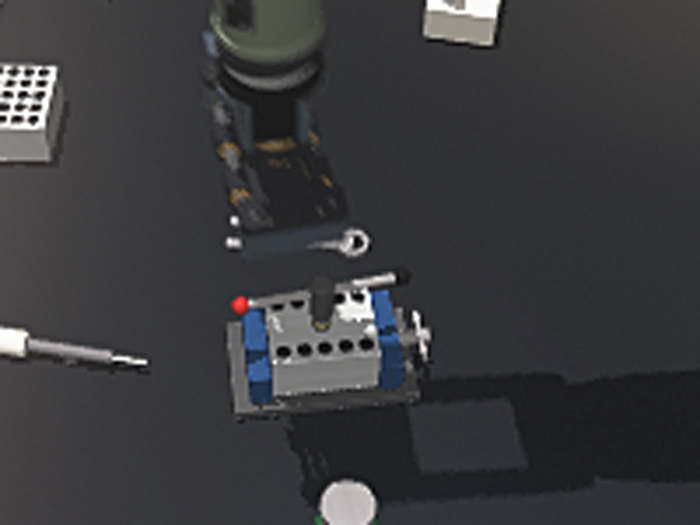

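View pics/wrist1.png

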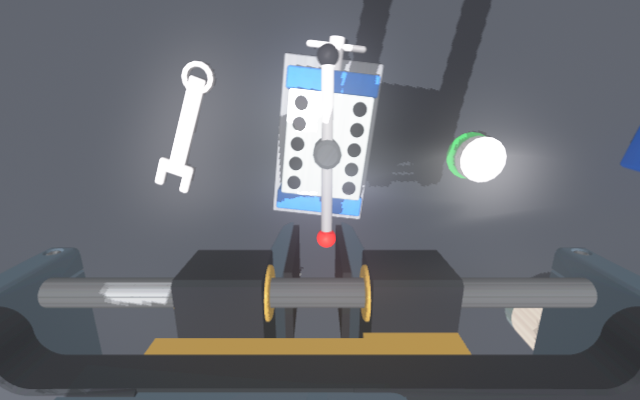

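Run:
```python
from h import *
f=shot('wrist','wrist2'); f=shot('wrist','wrist2b'); s=env.state();print(s['ee_pos'],s['ee_rot'],f['origin'],f['orientation'],s['qvel'].round(1))
im=f['image']; h=cv2.cvtColor(im,cv2.COLOR_RGB2HSV)
m=((h[...,0]<8)|(h[...,0]>172))&(h[...,1]>150)&(h[...,2]>80); m[260:]=0
v,u=np.nonzero(m);print(u.mean(),v.mean(),len(u));print('red',onz(f,u.mean(),v.mean(),108))
cv2.imwrite('pics/w2z.png',cv2.resize(im[30:250,240:420,::-1],None,fx=2.7,fy=2.7,interpolation=cv2.INTER_CUBIC))
```

```text
[586.56592814 122.12764353 189.23762358] [-1.79911166e+02 -4.62089960e-02  1.06641787e+02] [514.15819754  98.99390506 359.85817218] [1.64135158e+02 3.89657983e-02 1.06623593e+02] [ 1.9 -1.1  1.1  0.3  0.   0.1]
319.7005649717514 242.19209039548022 177
red [615.139403   131.33128339 108.        ]
```

View pics/w2z.png

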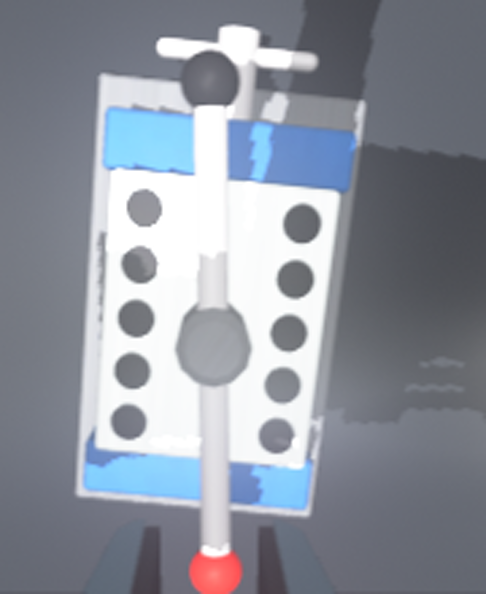

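Run:
```python
from h import *
f=np.load('pics/wrist2b.npz')
r=onz(f,319.7,242.2,108);b=onz(f,318,59.5,108);print(r,b,np.linalg.norm(r-b),(r+b)/2,onz(f,318.7,158,120),np.degrees(np.arctan2(*(r-b)[1::-1])))
```

```text
[615.14638582 131.33289032 108.        ] [479.90909065  89.34180589 108.        ] 141.6064164420983 [547.52773823 110.3373481  108.        ] [546.07691282 109.6717416  120.        ] 17.24953170520585
```

Call:
drive_tool(
  series=[
    [0.78,[0,0,20],[0,0,0]],
    [0.78,[0,0,40],[0,0,0]],
    [0.78,[0,0,60],[0,0,0]],
    [0.78,[0,0,80],[0,0,0]],
    [0.78,[0,0,99],[0,0,0]],
  ],
)

```text
time_s: 2.35
ee_pos: [585.4, 124.1, 90.4]
ee_rot: [-180.0, -0.0, 106.8]
force: [-0.1, -0.5, -0.2]
gripper_width: 19.9
```

Call:
drive_tool(
  series=[
    [0.78,[0,0,0],[0,0,0]],
    [0.78,[0,0,0],[0,0,0]],
    [0.78,[-1.6,0,0],[0,0,0.04]],
    [0.78,[-3.2,-0.1,0],[0,0,0.08]],
    [0.78,[-4.8,-0.3,0],[0,0,0.113]],
  ],
)

```text
time_s: 2.85
ee_pos: [588.5, 118.6, 92.8]
ee_rot: [179.8, -0.0, 100.3]
force: [0.7, 0.8, 0.2]
gripper_width: 20.1
```

Run:
```python
from h import *
f=shot('side','side3');cv2.imwrite('pics/s3z.png',cv2.resize(f['image'][140:290,230:430,::-1],None,fx=3.5,fy=3.5,interpolation=cv2.INTER_CUBIC))
f=shot('wrist','wrist3')
```

```text
(no output)
```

View pics/s3z.png

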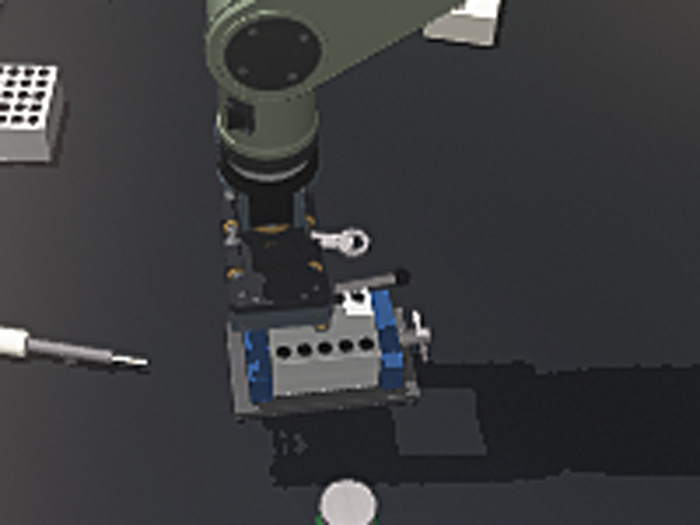

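View pics/wrist3.png

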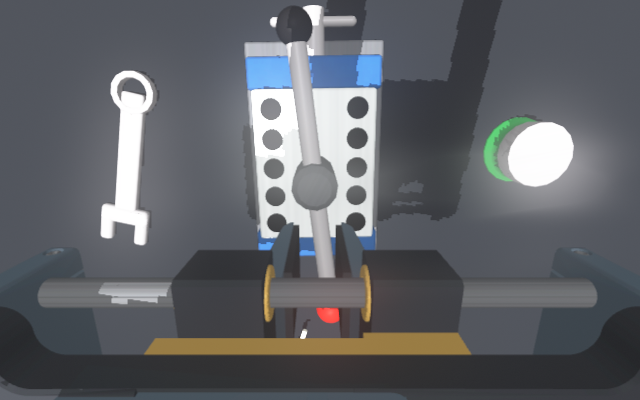

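Call:
drive_tool(
  series=[
    [0.78,[-4.8,-0.3,0],[0,0,0.113]],
    [0.78,[-9.4,-1.1,0],[0,0,0.227]],
    [0.78,[-14,-2.4,0],[0,0,0.34]],
    [0.78,[-18.4,-4.3,0],[0,0,0.454]],
    [0.78,[-22.6,-6.6,0],[0,0,0.567]],
  ],
)

```text
time_s: 3.45
ee_pos: [586.9, 96.6, 92.6]
ee_rot: [179.8, -0.3, 67.6]
force: [1.5, 5.4, -0.4]
gripper_width: 20.3
```

Call:
drive_tool(
  series=[
    [0.78,[-4.8,-0.3,0],[0,0,0.113]],
    [0.78,[-9.4,-1.1,0],[0,0,0.227]],
    [0.78,[-14,-2.4,0],[0,0,0.34]],
    [0.78,[-18.4,-4.3,0],[0,0,0.454]],
    [0.78,[-22.6,-6.6,0],[0,0,0.567]],
  ],
)

```text
time_s: 3.95
ee_pos: [573.7, 77.5, 92.7]
ee_rot: [179.9, -0.5, 35.1]
force: [3.9, 2.9, -0.8]
gripper_width: 20.1
```

Run:
```python
from h import *
s=env.state();print(s['force'],s['ee_pos'],s['qpos'].round(1))
f=shot('wrist','wrist4');
```

```text
[ 3.91263404  2.92332205 -0.84234822] [573.69783047  77.50042842  92.72738547] [  6.5  24.2  99.4   0.1  55.9 -28.7]
```

View pics/wrist4.png

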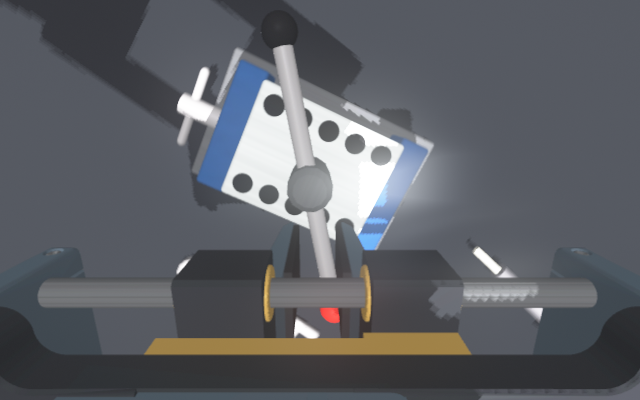

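Call:
drive_tool(
  series=[
    [0.78,[-4.8,-0.3,0],[0,0,0.113]],
    [0.78,[-9.4,-1.1,0],[0,0,0.227]],
    [0.78,[-14,-2.4,0],[0,0,0.34]],
    [0.78,[-18.4,-4.3,0],[0,0,0.454]],
    [0.78,[-22.6,-6.6,0],[0,0,0.567]],
  ],
)

```text
time_s: 4.5
ee_pos: [552.1, 68.3, 92.7]
ee_rot: [180.0, -0.5, 2.8]
force: [6.1, -1.0, -2.1]
gripper_width: 20.3
```

Call:
drive_tool(
  series=[
    [0.78,[-4.8,-0.3,0],[0,0,0.113]],
    [0.78,[-9.4,-1.1,0],[0,0,0.227]],
    [0.78,[-14,-2.4,0],[0,0,0.34]],
    [0.78,[-18.4,-4.3,0],[0,0,0.454]],
    [0.78,[-22.6,-6.6,0],[0,0,0.567]],
  ],
)

```text
time_s: 5.0
ee_pos: [527.9, 72.3, 92.4]
ee_rot: [-180.0, -0.4, -29.7]
force: [4.0, -6.6, -0.0]
gripper_width: 20.3
```

Call:
drive_tool(
  series=[
    [0.78,[-4.8,-0.3,0],[0,0,0.113]],
    [0.78,[-9.4,-1.1,0],[0,0,0.227]],
    [0.78,[-14,-2.4,0],[0,0,0.34]],
    [0.78,[-18.4,-4.3,0],[0,0,0.454]],
    [0.78,[-22.6,-6.6,0],[0,0,0.567]],
  ],
)

```text
time_s: 5.5
ee_pos: [509.5, 89.2, 91.8]
ee_rot: [180.0, -0.2, -62.2]
force: [1.1, -6.3, 0.0]
gripper_width: 19.7
```

Call:
drive_tool(
  series=[
    [0.78,[-4.8,-0.3,0],[0,0,0.113]],
    [0.78,[-9.4,-1.1,0],[0,0,0.227]],
    [0.78,[-14,-2.4,0],[0,0,0.34]],
    [0.78,[-14,-2.4,0],[0,0,0.34]],
    [0.78,[-14,-2.4,0],[0,0,0.34]],
  ],
)

```text
time_s: 6.0
ee_pos: [504.2, 103.6, 91.3]
ee_rot: [179.9, -0.1, -81.4]
force: [-1.6, -4.9, 1.1]
gripper_width: 20.3
```

Call:
drive_tool(
  series=[
    [0.78,[0,0,0],[0,0,0]],
    [0.78,[0,0,0],[0,0,0]],
    [0.78,[0,0,0],[0,0,0]],
    [0.78,[0,0,0],[0,0,0]],
    [0.78,[0,0,0],[0,0,0]],
  ],
)

```text
time_s: 6.5
ee_pos: [504.2, 103.6, 91.2]
ee_rot: [179.9, -0.1, -81.4]
force: [-1.8, -4.4, 1.1]
gripper_width: 20.2
```

Run:
```python
from h import *
s=env.state();print(s['force'],s['ee_pos'],s['ee_rot'],s['qpos'].round(1))
f=shot('wrist','wrist5');f=shot('top','top5')
cv2.imwrite('pics/t5z.png',cv2.resize(f['image'][165:255,215:350,::-1],None,fx=5.5,fy=5.5,interpolation=cv2.INTER_CUBIC))
```

```text
[-1.82019516 -4.4382089   1.10503979] [504.19868307 103.55895415  91.20610766] [ 1.79923244e+02 -5.40619324e-02 -8.14427676e+01] [ 1.040e+01  1.950e+01  1.076e+02 -1.000e-01  5.300e+01  9.180e+01]
```

View pics/wrist5.png

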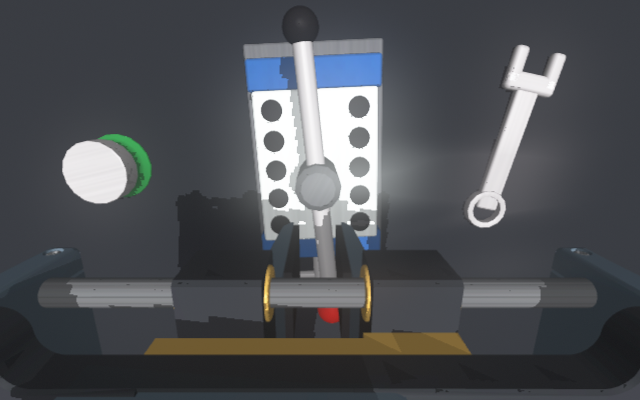

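View pics/t5z.png

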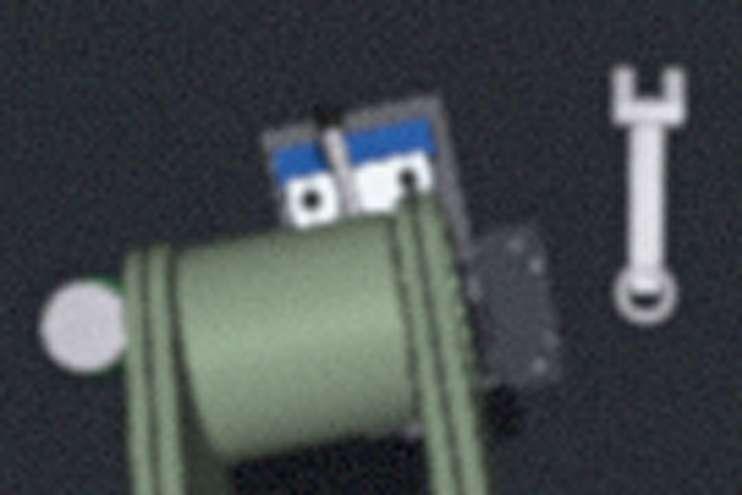

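Call:
drive_tool(
  series=[
    [0.78,[4.8,-0.3,0],[0,0,-0.113]],
    [0.78,[9.4,-1.1,0],[0,0,-0.227]],
    [0.78,[14,-2.4,0],[0,0,-0.34]],
    [0.78,[18.4,-4.3,0],[0,0,-0.454]],
    [0.78,[22.6,-6.6,0],[0,0,-0.567]],
  ],
)

```text
time_s: 7.1
ee_pos: [514.0, 84.8, 91.3]
ee_rot: [-179.9, 0.2, -48.8]
force: [-2.7, 4.4, 2.1]
gripper_width: 20.2
```

Call:
drive_tool(
  series=[
    [0.78,[4.8,-0.3,0],[0,0,-0.113]],
    [0.78,[9.4,-1.1,0],[0,0,-0.227]],
    [0.78,[14,-2.4,0],[0,0,-0.34]],
    [0.78,[18.4,-4.3,0],[0,0,-0.454]],
    [0.78,[22.6,-6.6,0],[0,0,-0.567]],
  ],
)

```text
time_s: 7.6
ee_pos: [532.3, 71.2, 91.1]
ee_rot: [-179.9, 0.3, -16.3]
force: [-5.0, 1.3, 4.4]
gripper_width: 20.1
```

Call:
drive_tool(
  series=[
    [0.78,[4.8,-0.3,0],[0,0,-0.113]],
    [0.78,[9.4,-1.1,0],[0,0,-0.227]],
    [0.78,[14,-2.4,0],[0,0,-0.34]],
    [0.78,[18.4,-4.3,0],[0,0,-0.454]],
    [0.78,[22.6,-6.6,0],[0,0,-0.567]],
  ],
)

```text
time_s: 8.1
ee_pos: [555.9, 69.9, 91.1]
ee_rot: [-179.9, 0.3, 16.2]
force: [-5.5, -3.0, 4.6]
gripper_width: 20.1
```

Call:
drive_tool(
  series=[
    [0.78,[4.8,-0.3,0],[0,0,-0.113]],
    [0.78,[4.8,-0.3,0],[0,0,-0.113]],
    [0.78,[4.8,-0.3,0],[0,0,-0.113]],
    [0.78,[4.8,-0.3,0],[0,0,-0.113]],
    [0.78,[4.8,-0.3,0],[0,0,-0.113]],
  ],
)

```text
time_s: 8.6
ee_pos: [561.9, 71.5, 91.1]
ee_rot: [-180.0, 0.0, 22.3]
force: [-3.5, -2.8, 3.4]
gripper_width: 20.4
```

Run:
```python
from h import *
s=env.state();print(s['force'],s['ee_pos'],s['ee_rot'],s['qpos'].round(1))
f=shot('wrist','wrist6')
```

```text
[-3.53528886 -2.77912837  3.35303546] [561.89283309  71.46903526  91.06076099] [-1.79976369e+02  4.79285338e-02  2.23149997e+01] [  6.1  23.6 100.8   0.   55.7 -16.2]
```

View pics/wrist6.png

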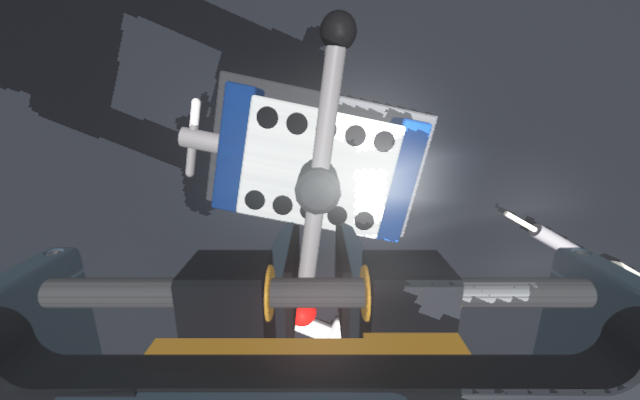

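Call:
drive_tool(
  series=[
    [0.78,[0,0,0],[0,0,0]],
    [0.78,[0,0,0],[0,0,0]],
    [0.78,[-4.8,-0.3,0],[0,0,0.113]],
    [0.78,[-9.4,-1.1,0],[0,0,0.227]],
    [0.78,[-14,-2.4,0],[0,0,0.34]],
  ],
)

```text
time_s: 9.15
ee_pos: [551.7, 69.7, 91.4]
ee_rot: [-179.9, -0.4, 2.5]
force: [4.7, 2.6, -2.3]
gripper_width: 20.2
```

Call:
drive_tool(
  series=[
    [0.78,[-4.8,-0.3,0],[0,0,0.113]],
    [0.78,[-9.4,-1.1,0],[0,0,0.227]],
    [0.78,[-14,-2.4,0],[0,0,0.34]],
    [0.78,[-18.4,-4.3,0],[0,0,0.454]],
    [0.78,[-22.6,-6.6,0],[0,0,0.567]],
  ],
)

```text
time_s: 9.65
ee_pos: [529.7, 73.8, 91.6]
ee_rot: [-179.7, -0.5, -29.9]
force: [4.5, -4.9, -1.0]
gripper_width: 20.4
```

Call:
drive_tool(
  series=[
    [0.78,[-4.8,-0.3,0],[0,0,0.113]],
    [0.78,[-9.4,-1.1,0],[0,0,0.227]],
    [0.78,[-14,-2.4,0],[0,0,0.34]],
    [0.78,[-18.4,-4.3,0],[0,0,0.454]],
    [0.78,[-22.6,-6.6,0],[0,0,0.567]],
  ],
)

```text
time_s: 10.15
ee_pos: [511.4, 90.1, 91.1]
ee_rot: [-179.8, -0.2, -62.3]
force: [2.3, -6.2, -1.0]
gripper_width: 20.1
```

Call:
drive_tool(
  series=[
    [0.78,[-4.8,-0.3,0],[0,0,0.113]],
    [0.78,[-9.4,-1.1,0],[0,0,0.227]],
    [0.78,[-14,-2.4,0],[0,0,0.34]],
    [0.78,[-18.4,-4.3,0],[0,0,0.454]],
    [0.78,[-22.6,-6.6,0],[0,0,0.567]],
  ],
)

```text
time_s: 10.65
ee_pos: [505.9, 113.4, 90.7]
ee_rot: [-179.8, -0.1, -94.8]
force: [1.4, -6.1, -2.9]
gripper_width: 20.1
```

Call:
drive_tool(
  series=[
    [0.78,[3,-0.1,0],[0,0,-0.07]],
    [0.78,[6,-0.4,0],[0,0,-0.145]],
    [0.78,[6,-0.4,0],[0,0,-0.145]],
    [0.78,[6,-0.4,0],[0,0,-0.145]],
    [0.78,[6,-0.4,0],[0,0,-0.145]],
  ],
)

```text
time_s: 11.15
ee_pos: [505.0, 108.3, 91.0]
ee_rot: [-179.9, 0.0, -86.4]
force: [-0.3, 0.5, -1.2]
gripper_width: 20.3
```

Run:
```python
from h import *
s=env.state();print(s['force'],s['ee_pos'],s['ee_rot'],s['qpos'].round(1))
f=shot('wrist','wrist7')
```

```text
[-0.30570952  0.48861804 -1.20543073] [504.98392357 108.28979681  91.02969895] [-1.79932350e+02  3.81848567e-02 -8.63560368e+01] [ 10.8  19.6 107.5   0.   52.9  97.1]
```

View pics/wrist7.png

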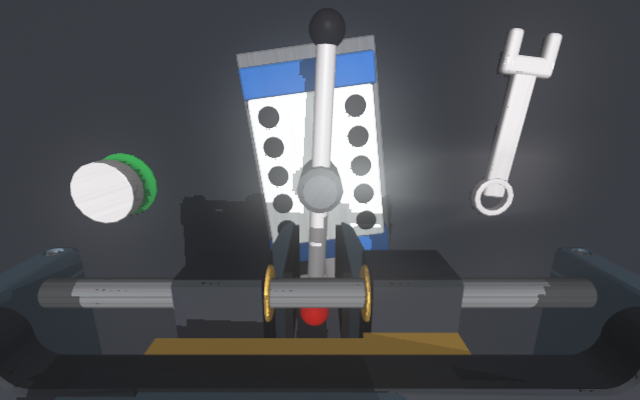

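Call:
drive_tool(
  series=[
    [0.78,[0,0,-15],[0,0,0]],
    [0.78,[0,0,-30],[0,0,0]],
    [0.78,[0,0,-45],[0,0,0]],
    [0.78,[0,0,-60],[0,0,-0.14]],
    [0.78,[0,0,-60],[0,0,-0.28]],
  ],
)

```text
time_s: 11.7
ee_pos: [506.1, 108.4, 153.1]
ee_rot: [-179.7, -0.0, -70.0]
force: [1.1, 0.7, 0.0]
gripper_width: 20.1
```

Call:
drive_tool(
  series=[
    [0.78,[0,0,0],[0,0,-0.14]],
    [0.78,[0,0,0],[0,0,-0.28]],
    [0.78,[0,0,0],[0,0,-0.42]],
    [0.78,[0,0,0],[0,0,-0.56]],
    [0.78,[0,0,0],[0,0,-0.7]],
  ],
)

```text
time_s: 12.2
ee_pos: [504.7, 108.1, 151.0]
ee_rot: [-180.0, -0.0, -29.8]
force: [0.1, -0.4, -0.1]
gripper_width: 20.0
```

Call:
drive_tool(
  series=[
    [0.78,[0,0,0],[0,0,-0.14]],
    [0.78,[0,0,0],[0,0,-0.28]],
    [0.78,[0,0,0],[0,0,-0.42]],
    [0.78,[0,0,0],[0,0,-0.56]],
    [0.78,[0,0,0],[0,0,-0.7]],
  ],
)

```text
time_s: 12.7
ee_pos: [504.6, 108.1, 151.0]
ee_rot: [-180.0, -0.0, 10.3]
force: [-0.4, 0.2, 0.5]
gripper_width: 20.1
```

Call:
drive_tool(
  series=[
    [0.78,[0,0,0],[0,0,-0.14]],
    [0.78,[0,0,0],[0,0,-0.28]],
    [0.78,[0,0,0],[0,0,-0.42]],
    [0.78,[0,0,0],[0,0,-0.56]],
    [0.78,[0,0,0],[0,0,-0.7]],
  ],
)

```text
time_s: 13.2
ee_pos: [504.7, 108.1, 151.0]
ee_rot: [180.0, -0.0, 50.4]
force: [-0.9, 0.0, -0.2]
gripper_width: 20.1
```

Call:
drive_tool(
  series=[
    [0.78,[0,0,0],[0,0,-0.14]],
    [0.78,[0,0,0],[0,0,-0.28]],
    [0.78,[0,0,0],[0,0,-0.42]],
    [0.78,[0,0,0],[0,0,-0.56]],
    [0.78,[0,0,0],[0,0,-0.7]],
  ],
)

```text
time_s: 13.7
ee_pos: [504.7, 108.1, 151.0]
ee_rot: [180.0, -0.0, 90.5]
force: [-0.1, -1.0, 1.0]
gripper_width: 20.2
```

Call:
drive_tool(
  series=[
    [0.78,[0,0,0],[0,0,-0.018]],
    [0.78,[0,0,0],[0,0,-0.018]],
    [0.78,[0,0,0],[0,0,-0.018]],
    [0.78,[0,0,0],[0,0,-0.018]],
    [0.78,[0,0,0],[0,0,-0.018]],
  ],
)

```text
time_s: 14.2
ee_pos: [504.5, 107.9, 150.9]
ee_rot: [180.0, -0.0, 91.2]
force: [0.5, -0.0, 0.7]
gripper_width: 20.1
```

Run:
```python
from h import *
s=env.state();print(s['force'],s['ee_pos'],s['ee_rot'],s['qpos'].round(1))
f=shot('wrist','wrist8')
f=shot('side','side8');cv2.imwrite('pics/s8z.png',cv2.resize(f['image'][140:290,230:430,::-1],None,fx=3.5,fy=3.5,interpolation=cv2.INTER_CUBIC))
h=cv2.cvtColor(f['image'],cv2.COLOR_RGB2HSV); m=((h[...,0]<8)|(h[...,0]>172))&(h[...,1]>150)&(h[...,2]>80);m[:190]=0;m[260:]=0;m[:,:280]=0;m[:,380:]=0
v,u=np.nonzero(m);print(len(u)); 
if len(u): print(onz(f,u.mean(),v.mean(),106.5))
```

```text
[ 0.50372425 -0.03643257  0.67451081] [504.51590276 107.91383981 150.94764479] [ 1.79997250e+02 -8.65782642e-03  9.11700294e+01] [ 10.8  15.9 102.8   0.   61.2 -80.4]
19
[475.21458558 108.5735719  106.5       ]
```

View pics/wrist8.png

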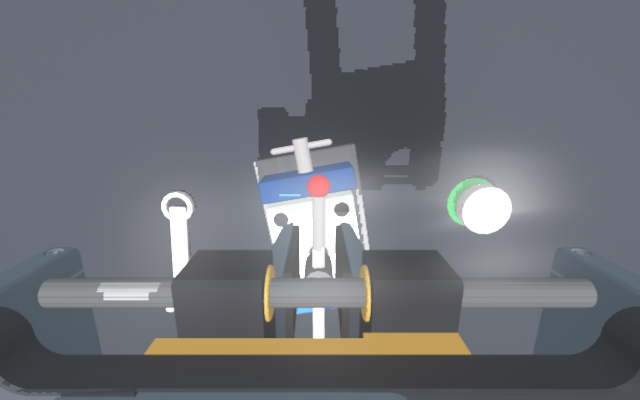

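View pics/s8z.png

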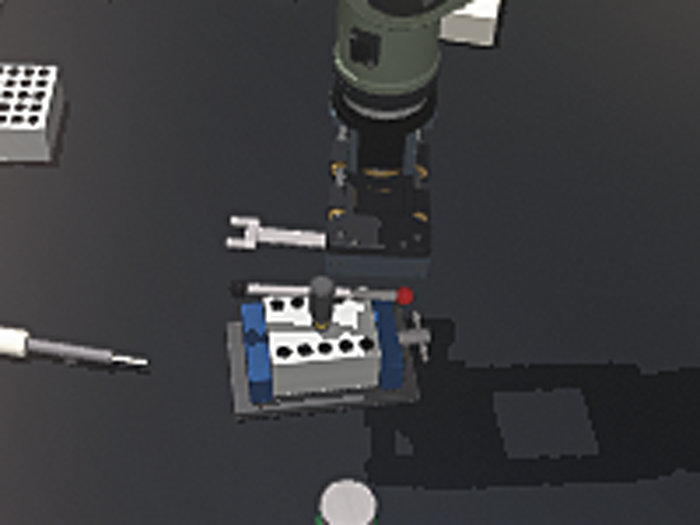

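Call:
drive_tool(
  series=[
    [0.78,[0,0,15],[0,0,0]],
    [0.78,[0,0,30],[0,0,0]],
    [0.78,[0,0,45],[0,0,0]],
    [0.78,[0,0,61],[0,0,0]],
    [0.78,[0,0,61],[0,0,0]],
  ],
)

```text
time_s: 14.8
ee_pos: [502.9, 107.6, 88.1]
ee_rot: [-179.7, 0.0, 91.2]
force: [-0.1, 0.3, -0.0]
gripper_width: 20.1
```

Call:
drive_tool(
  series=[
    [0.78,[4.8,0.3,0],[0,0,0.113]],
    [0.78,[9.4,1.1,0],[0,0,0.227]],
    [0.78,[14,2.4,0],[0,0,0.34]],
    [0.78,[18.4,4.3,0],[0,0,0.454]],
    [0.78,[22.6,6.6,0],[0,0,0.567]],
  ],
)

```text
time_s: 15.3
ee_pos: [509.8, 129.1, 90.1]
ee_rot: [-180.0, 0.2, 58.5]
force: [-2.2, -5.3, -1.5]
gripper_width: 19.7
```

Call:
drive_tool(
  series=[
    [0.78,[4.8,0.3,0],[0,0,0.113]],
    [0.78,[9.4,1.1,0],[0,0,0.227]],
    [0.78,[14,2.4,0],[0,0,0.34]],
    [0.78,[18.4,4.3,0],[0,0,0.454]],
    [0.78,[22.6,6.6,0],[0,0,0.567]],
  ],
)

```text
time_s: 15.8
ee_pos: [525.6, 145.3, 89.8]
ee_rot: [-180.0, 0.4, 26.0]
force: [-4.1, -3.3, -0.6]
gripper_width: 20.0
```

Call:
drive_tool(
  series=[
    [0.78,[4.8,0.3,0],[0,0,0.113]],
    [0.78,[9.4,1.1,0],[0,0,0.227]],
    [0.78,[12,1.8,0],[0,0,0.29]],
    [0.78,[12,1.8,0],[0,0,0.29]],
    [0.78,[12,1.8,0],[0,0,0.29]],
  ],
)

```text
time_s: 16.3
ee_pos: [537.5, 150.0, 89.8]
ee_rot: [-180.0, 0.3, 9.7]
force: [-5.6, 0.3, -1.3]
gripper_width: 20.1
```

Call:
drive_tool(
  series=[
    [0.78,[0,0,0],[0,0,0]],
    [0.78,[0,0,0],[0,0,0]],
    [0.78,[0,0,0],[0,0,0]],
    [0.78,[0,0,0],[0,0,0]],
    [0.78,[0,0,0],[0,0,0]],
  ],
)

```text
time_s: 16.8
ee_pos: [537.5, 150.0, 89.8]
ee_rot: [-180.0, 0.3, 9.7]
force: [-4.1, -0.1, -0.4]
gripper_width: 20.0
```

Run:
```python
from h import *
s=env.state();print(s['force'],s['ee_pos'],s['ee_rot'],s['qpos'].round(1))
f=shot('wrist','wrist9')
f=shot('side','side9');cv2.imwrite('pics/s9z.png',cv2.resize(f['image'][140:290,230:430,::-1],None,fx=3.5,fy=3.5,interpolation=cv2.INTER_CUBIC))
```

```text
[-4.05259302 -0.13749497 -0.41241613] [537.46177573 150.01926158  89.78128029] [-179.98987937    0.25358414    9.69876522] [ 14.4  23.1 101.9   0.   55.3   4.7]
```

View pics/wrist9.png

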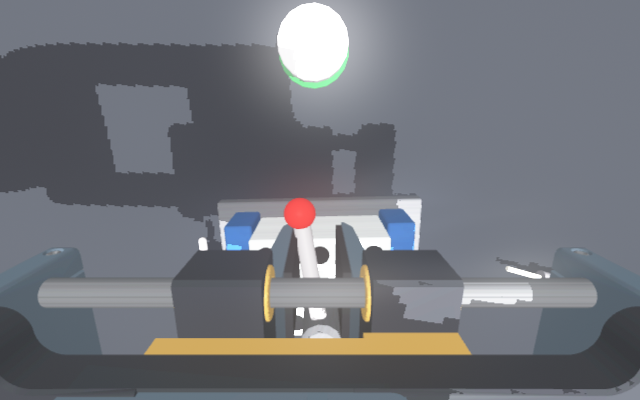

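View pics/s9z.png

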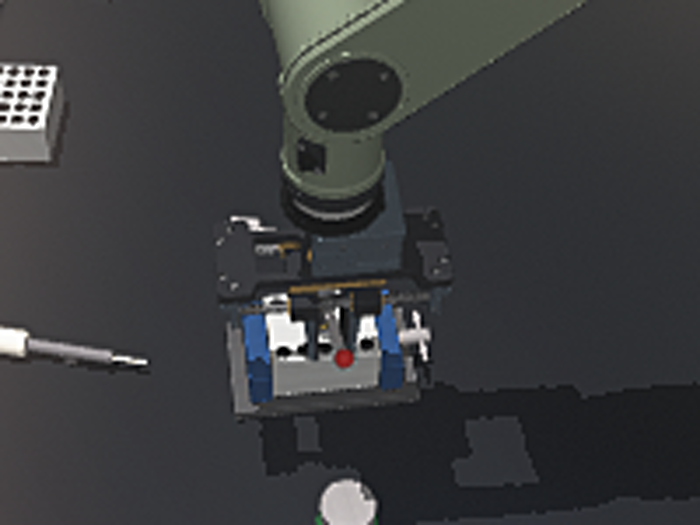

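Call:
drive_tool(
  series=[
    [0.78,[-4.8,0.3,0],[0,0,-0.113]],
    [0.78,[-9.4,1.1,0],[0,0,-0.227]],
    [0.78,[-14,2.4,0],[0,0,-0.34]],
    [0.78,[-18.4,4.3,0],[0,0,-0.454]],
    [0.78,[-22.6,6.6,0],[0,0,-0.567]],
  ],
)

```text
time_s: 17.4
ee_pos: [522.1, 141.4, 91.5]
ee_rot: [179.8, -0.5, 42.4]
force: [3.7, 4.0, -2.7]
gripper_width: 20.4
```

Call:
drive_tool(
  series=[
    [0.78,[-4.8,0.3,0],[0,0,-0.113]],
    [0.78,[-9.4,1.1,0],[0,0,-0.227]],
    [0.78,[-14,2.4,0],[0,0,-0.34]],
    [0.78,[-18.4,4.3,0],[0,0,-0.454]],
    [0.78,[-22.6,6.6,0],[0,0,-0.567]],
  ],
)

```text
time_s: 17.9
ee_pos: [508.1, 121.9, 91.4]
ee_rot: [179.8, -0.3, 74.8]
force: [0.1, 6.2, -0.2]
gripper_width: 20.2
```

Call:
drive_tool(
  series=[
    [0.78,[-4.8,0.3,0],[0,0,-0.113]],
    [0.78,[-9.4,1.1,0],[0,0,-0.227]],
    [0.78,[-14,2.4,0],[0,0,-0.34]],
    [0.78,[-18.4,4.3,0],[0,0,-0.454]],
    [0.78,[-22.6,6.6,0],[0,0,-0.567]],
  ],
)

```text
time_s: 18.4
ee_pos: [507.2, 97.9, 91.3]
ee_rot: [179.8, -0.2, 107.3]
force: [-2.0, 5.0, 2.2]
gripper_width: 20.2
```

Call:
drive_tool(
  series=[
    [0.78,[-4.8,0.3,0],[0,0,-0.113]],
    [0.78,[-4.8,0.3,0],[0,0,-0.113]],
    [0.78,[-4.8,0.3,0],[0,0,-0.113]],
    [0.78,[-4.8,0.3,0],[0,0,-0.113]],
    [0.78,[-4.8,0.3,0],[0,0,-0.113]],
  ],
)

```text
time_s: 18.9
ee_pos: [508.7, 92.4, 90.5]
ee_rot: [179.9, -0.0, 113.5]
force: [-1.1, 4.6, 2.7]
gripper_width: 19.9
```

Run:
```python
from h import *
s=env.state();print(s['force'],s['ee_pos'],s['ee_rot'],s['qpos'].round(1))
f=shot('wrist','wrist10')
```

```text
[-1.11926321  4.55808297  2.70900275] [508.70683473  92.36812434  90.45084157] [ 1.79890573e+02 -1.21082124e-02  1.13514839e+02] [   9.    19.6  107.5    0.    52.8 -104.6]
```

View pics/wrist10.png

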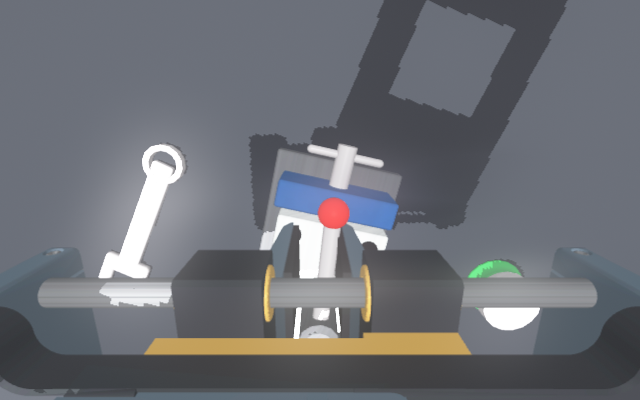

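Call:
drive_tool(
  series=[
    [0.78,[0,0,0],[0,0,0]],
    [0.78,[0,0,0],[0,0,0]],
    [0.78,[4.8,0.3,0],[0,0,0.113]],
    [0.78,[9.4,1.1,0],[0,0,0.227]],
    [0.78,[14,2.4,0],[0,0,0.34]],
  ],
)

```text
time_s: 19.45
ee_pos: [504.8, 103.5, 89.4]
ee_rot: [-180.0, 0.3, 94.0]
force: [0.3, -5.6, 0.3]
gripper_width: 20.2
```

Call:
drive_tool(
  series=[
    [0.78,[4.8,0.3,0],[0,0,0.113]],
    [0.78,[9.4,1.1,0],[0,0,0.227]],
    [0.78,[14,2.4,0],[0,0,0.34]],
    [0.78,[18.4,4.3,0],[0,0,0.454]],
    [0.78,[22.6,6.6,0],[0,0,0.567]],
  ],
)

```text
time_s: 19.95
ee_pos: [507.8, 125.8, 88.9]
ee_rot: [-179.9, 0.4, 61.4]
force: [-3.4, -4.6, 1.6]
gripper_width: 20.3
```

Call:
drive_tool(
  series=[
    [0.78,[4.8,0.3,0],[0,0,0.113]],
    [0.78,[9.4,1.1,0],[0,0,0.227]],
    [0.78,[14,2.4,0],[0,0,0.34]],
    [0.78,[18.4,4.3,0],[0,0,0.454]],
    [0.78,[22.6,6.6,0],[0,0,0.567]],
  ],
)

```text
time_s: 20.45
ee_pos: [522.5, 143.4, 88.5]
ee_rot: [-180.0, 0.6, 28.9]
force: [-6.5, -0.0, 3.2]
gripper_width: 20.1
```

Call:
drive_tool(
  series=[
    [0.78,[4.8,0.3,0],[0,0,0.113]],
    [0.78,[9.4,1.1,0],[0,0,0.227]],
    [0.78,[14,2.4,0],[0,0,0.34]],
    [0.78,[18.4,4.3,0],[0,0,0.454]],
    [0.78,[22.6,6.6,0],[0,0,0.567]],
  ],
)

```text
time_s: 20.95
ee_pos: [545.8, 150.1, 88.4]
ee_rot: [179.9, 0.5, -3.6]
force: [-6.1, 4.3, 0.7]
gripper_width: 20.2
```

Call:
drive_tool(
  series=[
    [0.78,[4.8,0.3,0],[0,0,0.113]],
    [0.78,[9.4,1.1,0],[0,0,0.227]],
    [0.78,[14,2.4,0],[0,0,0.34]],
    [0.78,[18.4,4.3,0],[0,0,0.454]],
    [0.78,[22.6,6.6,0],[0,0,0.567]],
  ],
)

```text
time_s: 21.45
ee_pos: [569.6, 143.2, 88.6]
ee_rot: [179.9, 0.2, -36.1]
force: [-3.0, 5.8, -0.9]
gripper_width: 19.9
```

Run:
```python
from h import *
s=env.state();print(s['force'],s['ee_pos'],s['ee_rot'],s['qpos'].round(1))
f=shot('wrist','wrist11')
```

```text
[-3.03772271  5.8428976  -0.90037333] [569.55852314 143.23298717  88.59165999] [179.86976709   0.23779162 -36.13387775] [12.9 25.4 97.9  0.1 56.9 49. ]
```

View pics/wrist11.png

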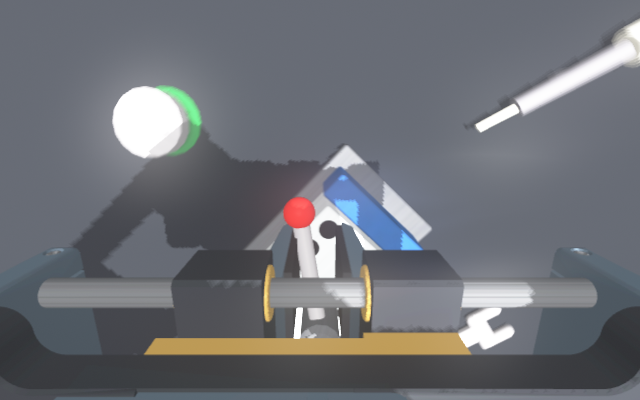

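Call:
drive_tool(
  series=[
    [0.78,[1.9,0,0],[0,0,0.045]],
    [0.78,[3.8,0.2,0],[0,0,0.09]],
    [0.78,[5.6,0.4,0],[0,0,0.135]],
    [0.78,[7.5,0.7,0],[0,0,0.18]],
    [0.78,[9.4,1.1,0],[0,0,0.225]],
  ],
)

```text
time_s: 22.0
ee_pos: [577.1, 136.8, 88.6]
ee_rot: [179.9, 0.1, -48.9]
force: [-1.9, 6.5, -2.0]
gripper_width: 20.2
```

Call:
drive_tool(
  series=[
    [0.78,[0.7,0,0],[0,0,0.017]],
    [0.78,[1.4,0,0],[0,0,0.034]],
    [0.78,[2.1,0.1,0],[0,0,0.051]],
    [0.78,[2.9,0.1,0],[0,0,0.068]],
    [0.78,[3.6,0.2,0],[0,0,0.085]],
  ],
)

```text
time_s: 22.5
ee_pos: [579.5, 133.9, 88.6]
ee_rot: [179.9, 0.1, -53.7]
force: [-1.4, 6.0, -2.3]
gripper_width: 20.2
```

Call:
drive_tool(
  series=[
    [0.78,[0.7,0,0],[0,0,0.017]],
    [0.78,[1.4,0,0],[0,0,0.034]],
    [0.78,[2.1,0.1,0],[0,0,0.051]],
    [0.78,[2.9,0.1,0],[0,0,0.068]],
    [0.78,[3.6,0.2,0],[0,0,0.085]],
  ],
)

```text
time_s: 23.0
ee_pos: [581.6, 130.9, 88.6]
ee_rot: [179.9, 0.1, -58.5]
force: [-1.3, 5.4, -2.4]
gripper_width: 20.1
```

Call:
drive_tool(
  series=[
    [0.78,[0.7,0,0],[0,0,0.017]],
    [0.78,[1.4,0,0],[0,0,0.034]],
    [0.78,[2.1,0.1,0],[0,0,0.051]],
    [0.78,[2.9,0.1,0],[0,0,0.068]],
    [0.78,[3.6,0.2,0],[0,0,0.085]],
  ],
)

```text
time_s: 23.5
ee_pos: [583.4, 127.7, 88.5]
ee_rot: [179.9, 0.1, -63.4]
force: [-0.4, 5.7, -2.5]
gripper_width: 20.5
```

Call:
drive_tool(
  series=[
    [0.78,[0.7,0,0],[0,0,0.017]],
    [0.78,[1.4,0,0],[0,0,0.034]],
    [0.78,[2.1,0.1,0],[0,0,0.051]],
    [0.78,[2.9,0.1,0],[0,0,0.068]],
    [0.78,[3.6,0.2,0],[0,0,0.085]],
  ],
)

```text
time_s: 24.0
ee_pos: [584.9, 124.4, 88.5]
ee_rot: [179.9, 0.1, -68.3]
force: [0.3, 5.8, -2.6]
gripper_width: 19.8
```

Call:
drive_tool(
  series=[
    [0.78,[0.7,0,0],[0,0,0.017]],
    [0.78,[1.4,0,0],[0,0,0.034]],
    [0.78,[2.1,0.1,0],[0,0,0.051]],
    [0.78,[2.1,0.1,0],[0,0,0.051]],
    [0.78,[2.1,0.1,0],[0,0,0.051]],
  ],
)

```text
time_s: 24.5
ee_pos: [585.2, 123.3, 88.5]
ee_rot: [179.9, 0.2, -71.2]
force: [-1.3, 9.2, -3.1]
gripper_width: 20.0
```

Run:
```python
from h import *
s=env.state();print(s['force'],s['ee_pos'],s['ee_rot'],s['qpos'].round(1))
f=shot('wrist','wrist12')
f=shot('side','side12');cv2.imwrite('pics/s12z.png',cv2.resize(f['image'][190:270,280:370,::-1],None,fx=7,fy=7,interpolation=cv2.INTER_CUBIC))
```

```text
[-1.30641857  9.16676126 -3.06440592] [585.17080642 123.34223051  88.46199263] [ 1.79866626e+02  1.65049094e-01 -7.11657034e+01] [10.7 26.3 96.5  0.2 57.4 81.8]
```

View pics/wrist12.png

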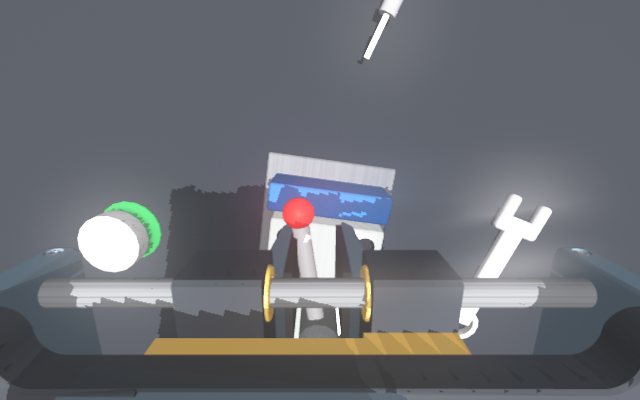

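View pics/s12z.png

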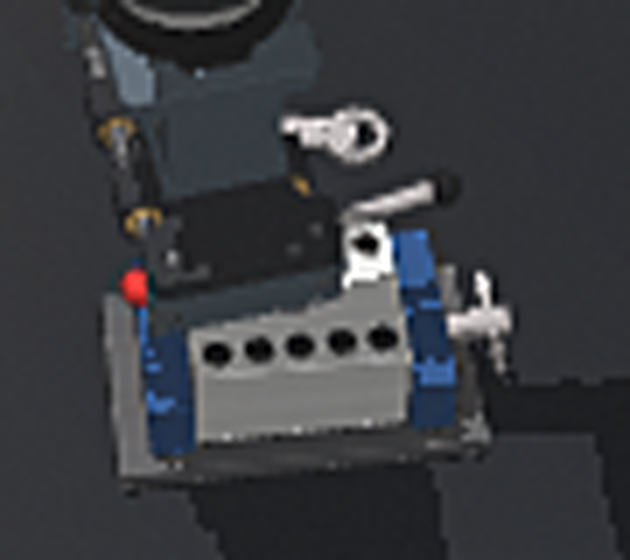

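Call:
drive_tool(
  series=[
    [0.78,[0.7,0,0],[0,0,0.017]],
    [0.78,[1.4,0,0],[0,0,0.034]],
    [0.78,[1.4,0,0],[0,0,0.034]],
    [0.78,[1.4,0,0],[0,0,0.034]],
    [0.78,[1.4,0,0],[0,0,0.034]],
  ],
)

```text
time_s: 25.1
ee_pos: [585.1, 123.0, 88.4]
ee_rot: [179.8, 0.3, -73.1]
force: [-2.1, 11.3, -2.7]
gripper_width: 20.2
```

Call:
drive_tool(
  series=[
    [0.78,[-2,0.1,0],[0,0,-0.05]],
    [0.78,[-4,0.2,0],[0,0,-0.1]],
    [0.78,[-7,0.5,0],[0,0,-0.15]],
    [0.78,[-7,0.5,0],[0,0,-0.15]],
    [0.78,[-7,0.5,0],[0,0,-0.15]],
  ],
)

```text
time_s: 25.6
ee_pos: [584.3, 126.4, 89.5]
ee_rot: [179.9, -0.1, -64.6]
force: [-0.5, -0.3, -0.3]
gripper_width: 20.2
```

Run:
```python
from h import *
s=env.state();print(s['force'],s['ee_pos'],s['ee_rot'],s['qpos'].round(1))
f=shot('wrist','wrist13')
```

```text
[-0.45419419 -0.27383211 -0.28245115] [584.25268708 126.39485295  89.4853087 ] [ 1.79943320e+02 -5.95521828e-02 -6.45532853e+01] [11.1 26.1 96.6 -0.1 57.3 75.7]
```

View pics/wrist13.png

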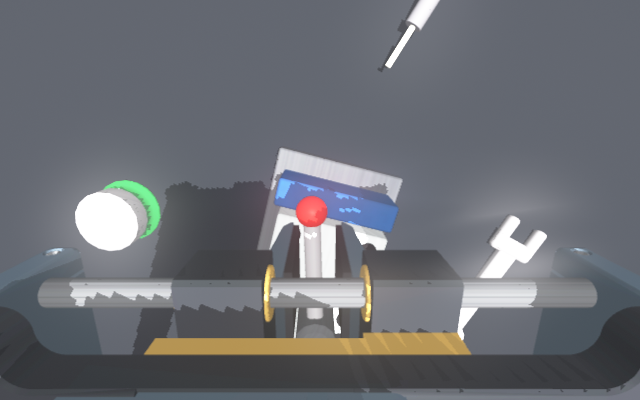

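Centred in the gap with no contact force; lift straight up and check clear of the bar.

Call:
drive_tool(
  series=[
    [0.78,[0,0,-15],[0,0,0]],
    [0.78,[0,0,-35],[0,0,0]],
    [0.78,[0,0,-60],[0,0,0]],
    [0.78,[0,0,-90],[0,0,0]],
    [0.78,[0,0,-120],[0,0,0]],
  ],
)

```text
time_s: 26.15
ee_pos: [584.2, 126.5, 210.8]
ee_rot: [180.0, -0.0, -64.6]
force: [0.6, -0.0, 0.4]
gripper_width: 19.9
```

Call:
drive_tool(
  series=[
    [0.78,[0,-30,0],[0,0,0]],
    [0.78,[0,-60,0],[0,0,0]],
    [0.78,[0,-90,0],[0,0,0]],
    [0.78,[0,-110,0],[0,0,0]],
    [0.78,[0,-110,0],[0,0,0]],
  ],
)

```text
time_s: 26.65
ee_pos: [685.4, 174.9, 208.6]
ee_rot: [180.0, -0.0, -64.5]
force: [0.1, -1.0, -0.4]
gripper_width: 20.2
```

Run:
```python
from h import *
f=shot('side','side14');s=env.state();print(s['time_s'],s['ee_pos'],s['force'])
cv2.imwrite('pics/s14z.png',cv2.resize(f['image'][190:270,280:370,::-1],None,fx=7,fy=7,interpolation=cv2.INTER_CUBIC))
f=shot('wrist','wrist14')
```

```text
26.7 [683.95813532 174.25342863 208.83148121] [-1.36959657 -0.7609193  -0.64720993]
```

View pics/s14z.png

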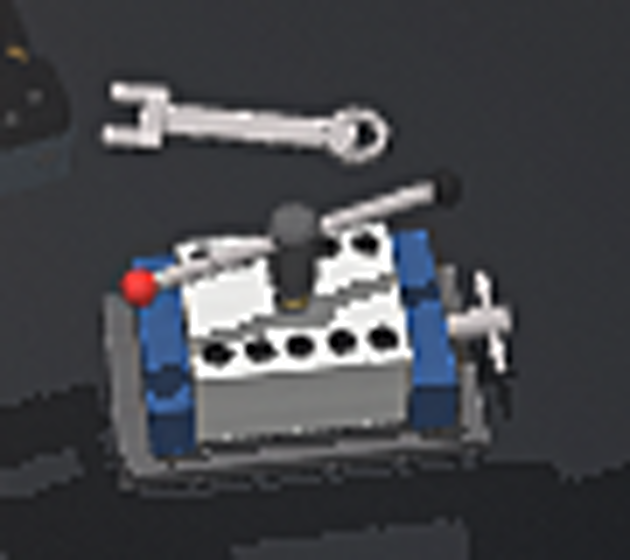

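View pics/wrist14.png

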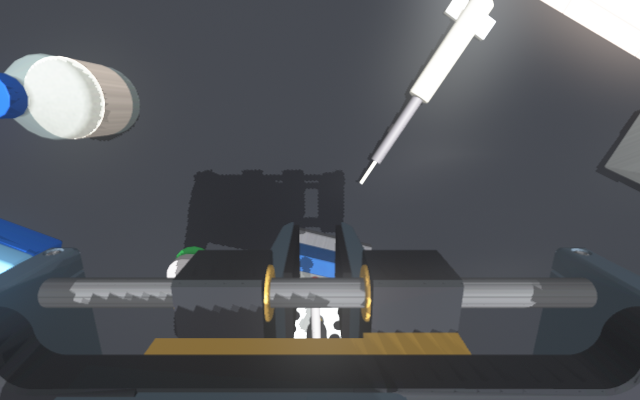

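Run:
```python
from h import *
f=np.load('pics/side14.npz'); q=lambda u,v:onz(f,(u+.5)/7-.5+280,(v+.5)/7-.5+190,105.1)
r,b=q(139,288),q(446,190); print(r,b,np.linalg.norm(r-b),np.degrees(np.arctan2(*(r-b)[1::-1])))
```

```text
[608.27958008 142.08454139 105.1       ] [481.58309673  79.67659562 105.1       ] 141.2329656577661 26.22385932107713
```

```bash
python3 -c "
from workcell import env
print(env.job_done())"
```

```text
the job is handed in; nothing more can be done
None
```

The tap is at the bottom of the hole and the job is handed in, at about 27 s of the 64 s allowed. No verdict was reported.

I straddled the cross-bar loosely with the part-open fingers (20 mm gap) instead of pushing with a closed fingertip, so one placement could drive it both ways. I re-placed the gripper once, midway through the second forward stroke, because the last joint would have run out of range.

| Stroke | Turn from the start, by wrist camera and tool angle |
|---|---|
| Half turn forward | about 180° |
| Quarter back | about 92° |
| Half turn forward | about 269° |
| Quarter back | about 181° |
| Forward to the bottom | about 350° (6.11 rad, from side views before and after) |

**Bottoming:** On the last stroke the push rose from about 6 N to 11 N while the tool all but stopped moving, so I stopped there. The 6.11 rad fits a bottom at 6.0 rad with the tap starting near -0.1. The last side picture shows the yellow band at the block's top, as far as its low resolution allows.

**Force and clearance:** The largest force I read was about 12 N, well under the 60 N at which the tap snaps. The arm was clear of everything at the end.

**Other objects:** The spanner, paste pot and bottle looked undisturbed in the pictures I viewed. I did not measure the displacement of any of the six loose things, and I did not check the rack, beaker and tip box at the end; the path did not come near them.

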